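# Change over to the next parts bin

## Robot

A 6-joint arm with a two-finger parallel gripper is mounted at the origin on the work surface. World frame = base frame: x ahead of the robot, y to its left, z up, the work surface at z = 0. Lengths are in m, angles in degrees, forces in N, time in s.
With the tool pointing down it reaches from about 0.35 to 0.875 m from the base axis. Payload 4.2 kg.
Tool frame: the origin (TCP) lies at the very end of the fingers, on their centre line; the grasp point (between the pads) lies 19 mm behind it (r.hold_point_z is the distance from the TCP to the grasp point, in m); z points along the fingers, y is the direction in which the jaws open and shut (so a half turn about z gives the same grasp; the last joint's range is limited). The gripper opens to 87 mm and grips with 3 to 60 N. Pads are 19 mm wide; open, the fingers measure 117 mm over their backs; the gripper's body (75 mm by 190 mm) begins 51 mm behind the grasp point.
Start: joints at [-50.329, 22.042, 0.453, 0, -68.411, -14.817], TCP at [0.263, -0.567, 0.223] pointing down, gripper open.
Joint ranges: [-179.83, 179.83], [-69.29, 118.12], [-61.27, 80.66], [-181.25, 117.63], [-171.15, -9.14], [-177.46, 177.46]. Speed limits (degrees/s): [159.86, 159.86, 180, 180, 180, 180].

## Interface

Orientations are given as a 3x3 rotation matrix whose columns are the frame's x, y, z axes.
In Python, from station import r, cams, ticket gives the robot as it stands.
- The arm moves only by the tool drive_tool, never from a script. Its argument "deltas" is a list of rows, each an object of numbers: "dx", "dy", "dz": the shift along the tool's x, y, z in m; "wx", "wy", "wz": the turn, a rotation vector about the tool's x, y, z in degrees. A call has 1 to 20 rows; each row is the pose to reach, as a shift and turn from the pose commanded when the call began, along the tool's axes at that moment; what a row does not reach only later rows make up. A row lasts 1/10 s, in which the tool goes at most 50 mm and 8.59 degrees, less where a joint would pass 70% of its speed; a pose out of reach is approached as far as the arm can. A call with a gripper value outside its range is refused whole. "gripper" is the opening, from 0 (shut) to 1 (fully open), set as the call begins (left out, the last holds). The fingers move at their own pace and stop on an object; the grip force is fixed at half the most. Time passes only in rows, so rows that repeat a pose let the fingers close. It gives the time, the measured TCP pose, the force and the opening at its end, in the units of the state.
- r.sense(): the state, without advancing time (a new reading comes with each control period).
- cams.capture(name): name is "side" or "top" or "wrist"; returns the picture (420x560x3 uint8, red, green, blue); there is no depth.
- cams.camera_model(name): a dict with "intrinsics" (3x3 intrinsics, pixels), "distortion" ([k1, k2, p1, p2, k3] as OpenCV has them; the pictures are not rectified), "extrinsics" (4x4, takes a point from world to camera coordinates); the wrist camera has in their place "T_tool_cam" (4x4, takes a point from camera to tool coordinates, whose origin is the TCP and whose axes are the flange's). Camera axes: x right, y down, z forward; pixel columns grow to the right and rows downward; lengths in m; the calibration is good to about 2 mm. A picture is of the moment at which its call begins: read the wrist's pose just before it. camera_model takes no time and is no camera call.
- ticket.finish_job(): hands the job in, once; it reports no verdict.
The state is a dict: "time_s": time; "joints": joint angles; "joint_velocities": joint speeds; "effort": joint torques, N m; "tcp_pos": TCP position; "ee_rot": TCP orientation; "wrist_force": force on the tool from outside, world axes, zero at the start; "moment": the same for the moment, N m; "gripper_width": opening from 0.0 (shut) to 1.0 (fully open).
Only numpy, scipy, OpenCV 4.12 (cv2) and the standard library are available. Lean on these libraries where they do the work, as an engineer would, in place of code of your own. Each camera call takes 0.05 s, during which the arm holds its last target.

## Task

The red parts bin is used up and the blue one is next. Using only a fingertip or the outside of the closed fingers, gripping nothing, first flip the red bin's open lid over so that it drops fully shut, then flip the blue bin's lid up and back past upright so that it stays fully open by itself. Be gentle with the lids, leave all the bins standing where they are with the grey one shut, do not disturb anything else, and finish with the hand clear.

Things in the scene. Friction and masses are not known exactly. Their poses are not given: they have to be found in the camera images.
- red_bin: The red parts bin (empty; its lid stands open at the start), a loose steel box of 700 g standing on the bench, 110 mm (its x) by 120 mm (its y) by 70 mm high, walls 4 mm. Origin: centre of its underside. Its -x side is its front; the bin stands so that this faces left (world +y) to within 0.25 rad. The lid is hinged along the top of its +x side (the right).
- red_lid (a joint): Angle of the red bin's lid, a flat red plate 132 mm long by 120 mm wide by 4 mm thick, 95 to 160 g, on a free hinge: 0 shut (level), 1.57 straight up, 1.9 stop (fully open, leaning back to the bin's +x, the right). It has no spring, catch or stiffness: it falls shut when short of about 1.5 and falls back open to the stop when past about 1.6.
- red_hinge (a point): Middle of the red lid's hinge line, 70.5 mm above the bench; fixed to the bin, and oriented like the bin (the hinge line runs along its y).
- red_lip (a point): Middle of the lower edge of the red lid's free end, 132 mm from the hinge. When shut, the lid overhangs the bin's front by 22 mm at 70.5 mm above the bench, with free space below this lip; the point turns with the lid.
- blue_bin: The blue parts bin (full of metal brackets; its lid is shut at the start), a loose steel box of 900 g standing on the bench, 110 mm (its x) by 120 mm (its y) by 70 mm high, walls 4 mm. Origin: centre of its underside. Its -x side is its front; the bin stands so that this faces left (world +y) to within 0.25 rad. The lid is hinged along the top of its +x side (the right).
- blue_lid (a joint): Angle of the blue bin's lid, a flat blue plate 132 mm long by 120 mm wide by 4 mm thick, 95 to 160 g, on a free hinge: 0 shut (level), 1.57 straight up, 1.9 stop (fully open, leaning back to the bin's +x, the right). It has no spring, catch or stiffness: it falls shut when short of about 1.5 and falls back open to the stop when past about 1.6.
- blue_hinge (a point): Middle of the blue lid's hinge line, 70.5 mm above the bench; fixed to the bin, and oriented like the bin (the hinge line runs along its y).
- blue_lip (a point): Middle of the lower edge of the blue lid's free end, 132 mm from the hinge. When shut, the lid overhangs the bin's front by 22 mm at 70.5 mm above the bench, with free space below this lip; the point turns with the lid.
- grey_bin: The grey parts bin (a bystander that stays shut), a loose steel box of 900 g standing on the bench, 110 mm (its x) by 120 mm (its y) by 70 mm high, walls 4 mm. Origin: centre of its underside. Its -x side is its front; the bin stands so that this faces left (world +y) to within 0.25 rad. The lid is hinged along the top of its +x side (the right).
- grey_lid (a joint): Angle of the grey bin's lid, a flat grey plate 132 mm long by 120 mm wide by 4 mm thick, 95 to 160 g, on a free hinge: 0 shut (level), 1.57 straight up, 1.9 stop (fully open, leaning back to the bin's +x, the right). It has no spring, catch or stiffness: it falls shut when short of about 1.5 and falls back open to the stop when past about 1.6.
- grey_hinge (a point): Middle of the grey lid's hinge line, 70.5 mm above the bench; fixed to the bin, and oriented like the bin (the hinge line runs along its y).
- grey_lip (a point): Middle of the lower edge of the grey lid's free end, 132 mm from the hinge. When shut, the lid overhangs the bin's front by 22 mm at 70.5 mm above the bench, with free space below this lip; the point turns with the lid.
- tape: Roll of yellow tape lying flat, 84 mm across, 25 mm high. Origin: centre of its underside. Bystander.
- driver: Screwdriver with orange handle lying flat, 170 mm long. Origin: near its middle, at bench height. Bystander.
- carton: Small closed cardboard carton, 90 x 130 x 80 mm high, behind the row of bins, as seen from the robot. Origin: centre of its underside. Bystander.
- oiler: White bottle with a red cap, 52 mm across, 110 mm high, behind the row of bins, as seen from the robot. Origin: centre of its underside. Bystander.
- mug: White mug, 76 mm across, 85 mm high, at the right, in front of the bins. Origin: centre of its underside. Bystander.
- jar: Clear jar with a black lid, 60 mm across, 75 mm high, behind the row of bins, as seen from the robot. Origin: centre of its underside. Bystander.
Not all that is in view belongs to the job. What is meant by the red_bin is not orange, pink or turquoise, and is the larger of those in its own colour.

How it is judged:
By the outcome, as a careful person would: the job done as asked, in the order asked, and still so for the second after the job is handed in, with the robot touching nothing.
It also fails if it takes over 64 s, if anything falls off the work surface, if the arm or the gripper's body presses on something with over 40 N, if the wrist force passes 120 N, or if a joint passes its speed limit or range.

## Working session

There is one attempt and no reset: what is moved stays moved. The work goes in short steps, Python scripts to look and compute and a tool call to move; the robot and the scene stay as the last step left them, time stands still between calls to the robot, and variables do not carry over. Pictures are saved under pics/ and viewed, and the job is handed in when it is done.

Besides the shell and the picture viewer there is one more tool, called after "Call:" as name(argument=value, ...) on one line, values as JSON. drive_tool: Moves the arm, as the interface text tells. Its arguments: {"type":"object","properties":{"deltas":{"type":"array","items":{"type":"object","properties":{"dx":{"type":"number"},"dy":{"type":"number"},"dz":{"type":"number"},"wx":{"type":"number"},"wy":{"type":"number"},"wz":{"type":"number"}}}},"gripper":{"type":"number"}},"required":["deltas"]}

```bash
ls; mkdir -p pics
python3 - <<'E'
from station import r,cams,ticket
import cv2,numpy as np
np.set_printoptions(precision=4,suppress=True)
s=r.sense();print(s)
for n in("side","top"):
    cv2.imwrite(f"pics/{n}0.png",cams.capture(n)[:,:,::-1]);print(n,cams.camera_model(n))
print(cams.camera_model("wrist"))
E
```

```text
pics
{'time_s': 0.0, 'joints': array([-50.3289,  22.0896,   0.3772,  -0.0271, -68.4137, -14.817 ]), 'joint_velocities': array([-0.0602,  0.0535, -0.0081, -0.0695,  0.1367,  0.0795]), 'effort': array([ -0.0016, -39.0665,  18.7401,   4.2198,   0.0109,  -0.0002]), 'tcp_pos': array([ 0.2624, -0.5665,  0.2215]), 'ee_rot': array([[-0.9075, -0.4201, -0.0011],
       [-0.4202,  0.9075,  0.002 ],
       [ 0.0001,  0.0022, -1.    ]]), 'wrist_force': array([ 0.4536, -0.3792, -0.4042]), 'moment': array([-0.0194,  0.002 , -0.0007]), 'gripper_width': 1.0029692720969758}
side {'intrinsics': array([[541.1363,   0.    , 280.2636],
       [  0.    , 541.1363, 207.6071],
       [  0.    ,   0.    ,   1.    ]]), 'distortion': array([-0.2056,  0.    ,  0.    ,  0.    ,  0.    ]), 'extrinsics': array([[-0.6989, -0.715 , -0.017 ,  0.4448],
       [-0.3889,  0.3999, -0.83  ,  0.2497],
       [ 0.6003, -0.5734, -0.5575,  1.3394],
       [ 0.    ,  0.    ,  0.    ,  1.    ]])}
top {'intrinsics': array([[492.8145,   0.    , 279.9104],
       [  0.    , 492.8145, 207.5758],
       [  0.    ,   0.    ,   1.    ]]), 'distortion': array([-0.1734,  0.    ,  0.    ,  0.    ,  0.    ]), 'extrinsics': array([[-0.0162, -0.9999, -0.0014,  0.072 ],
       [-0.9802,  0.0162, -0.1974,  0.5435],
       [ 0.1974, -0.0019, -0.9803,  1.2325],
       [ 0.    ,  0.    ,  0.    ,  1.    ]])}
{'intrinsics': array([[335.692 ,   0.    , 276.6774],
       [  0.    , 335.692 , 208.0533],
       [  0.    ,   0.    ,   1.    ]]), 'distortion': array([-0.0741,  0.    ,  0.    ,  0.    ,  0.    ]), 'T_tool_cam': array([[ 0.001 , -0.9705, -0.2411,  0.0651],
       [ 1.    ,  0.0008,  0.0008,  0.0001],
       [-0.0006, -0.2411,  0.9705, -0.162 ],
       [ 0.    ,  0.    ,  0.    ,  1.    ]])}
```

View pics/side0.png

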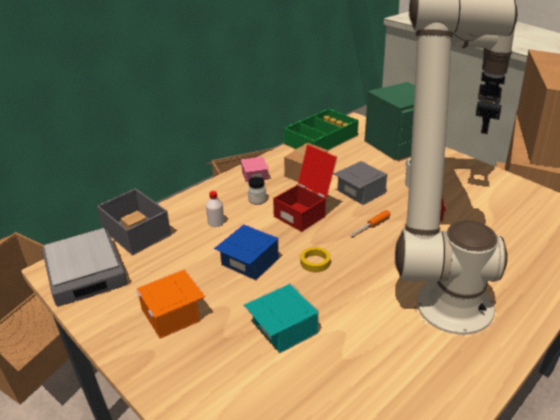

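View pics/top0.png

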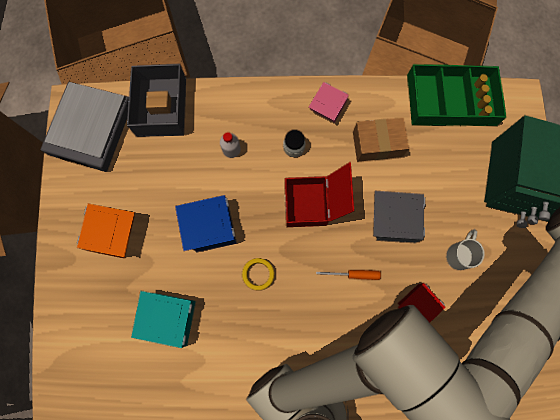

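Side view: the red bin with its open lid is at (303,195), the blue one at (249,250) and the grey one at (362,182). In the top view they are at (318,197), (207,222) and (400,216).

Things that could be taken for red_bin, in the top view:
- The red open bin at (308,200).
- A smaller red box at (422,300), half behind the arm.
- Pink (329,102), orange (107,230) and turquoise (163,320), all excluded by colour.

I choose the open one at (308,200). For blue there is only (207,222). I'll check with close crops.

Run:
```python
import cv2
t=cv2.imread("pics/top0.png");s=cv2.imread("pics/side0.png")
cv2.imwrite("pics/tr.png",cv2.resize(t[150:250,270:370],None,fx=6,fy=6,interpolation=cv2.INTER_CUBIC))
cv2.imwrite("pics/tb.png",cv2.resize(t[180:265,160:260],None,fx=6,fy=6,interpolation=cv2.INTER_CUBIC))
cv2.imwrite("pics/sall.png",cv2.resize(s[135:285,205:405],None,fx=4,fy=4,interpolation=cv2.INTER_CUBIC))
```

```text
(no output)
```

View pics/tr.png

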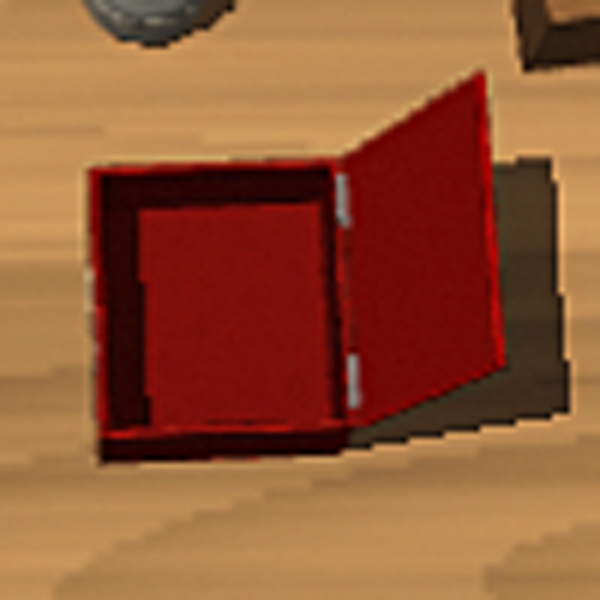

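View pics/tb.png

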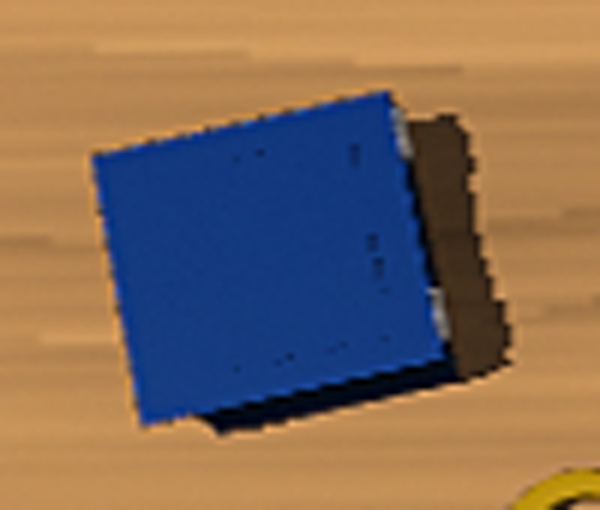

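View pics/sall.png

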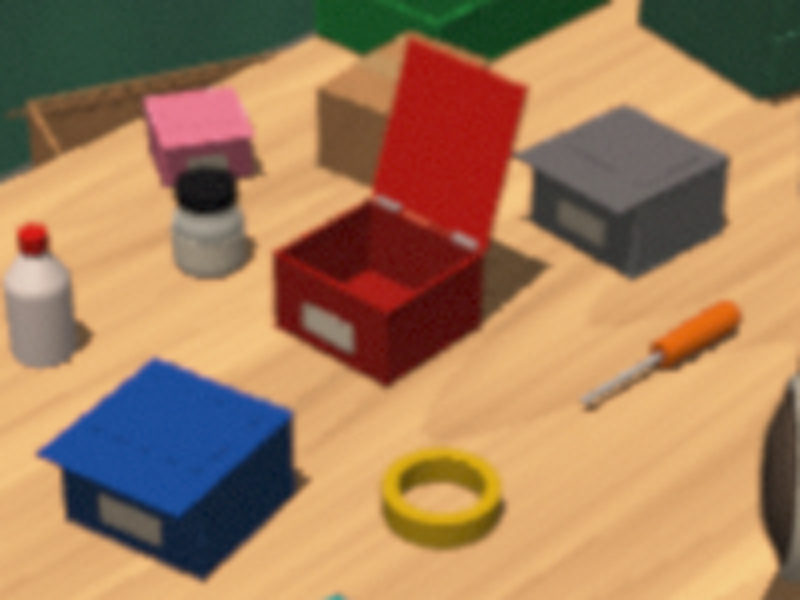

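Crops: the red bin is the open one with silver hinges (rim corners in crop at (91,170), (340,163), (352,425), (101,432); lid tips at (484,72) and (503,367)). The blue lid corners are at (92,155), (388,92), (445,358) and (142,426). Next I compute positions and check them against the known sizes.

```bash
cat > h.py <<'E'
from station import r,cams,ticket
import cv2,numpy as np
np.set_printoptions(precision=4,suppress=True)
def pt(n,uv,z):
    m=cams.camera_model(n);E=np.array(m["extrinsics"])
    u=cv2.undistortPoints(np.array([[uv]],float),np.array(m["intrinsics"]),np.array(m["distortion"]))[0,0]
    R,t=E[:3,:3],E[:3,3];c=-R.T@t;d=R.T@np.array([u[0],u[1],1]);return c+d*(z-c[2])/d[2]
def pr(n,P):
    m=cams.camera_model(n);E=np.array(m["extrinsics"])
    return cv2.projectPoints(np.array(P,float).reshape(-1,3),cv2.Rodrigues(E[:3,:3])[0],E[:3,3],np.array(m["intrinsics"]),np.array(m["distortion"]))[0][:,0]
E
python3 - <<'E'
from h import *
f=lambda c,o:(c[0]/6+o[0]-.4,c[1]/6+o[1]-.4)
def T(L,o,z,n): 
    P=[pt("top",f(c,o),z) for c in L];print(n);print(np.array(P))
    print("sides",[round(np.linalg.norm(P[i]-P[(i+1)%4]),4) for i in range(4)]);return P
R=T([(91,170),(340,163),(352,425),(101,432)],(270,150),.07,"red rim")
L=.132
z=.0705+L*np.sin(1.9)
print("red tips",[pt("top",f(c,(270,150)),z) for c in((484,72),(503,367))],z)
B=T([(92,155),(388,92),(445,358),(142,426)],(160,180),.0745,"blue lid")
G=T([(373+.4-.4,191),(425,193),(423,242),(374,239)],(0,0),.0745,"x") if 0 else None
for n,uv in (("mug",(466,252)),("tape",(259,274)),("driver",(350,274)),("jar lid",(294,141)),("oiler cap",(229,137)),("carton c",(381,138))):
    print(n,pt("top",uv,{"mug":.085,"jar lid":.075,"oiler cap":.11,"carton c":.08}.get(n,.02))[:2])
print("grey",[pt("top",uv,.0745)[:2] for uv in((375,191),(425,193),(423,242),(373,238))])
E
```

```text
red rim
[[ 0.6202  0.0492  0.07  ]
 [ 0.6217 -0.0595  0.07  ]
 [ 0.5057 -0.0606  0.07  ]
 [ 0.5045  0.047   0.07  ]]
sides [np.float64(0.1087), np.float64(0.116), np.float64(0.1076), np.float64(0.1157)]
red tips [array([ 0.6248, -0.1055,  0.1954]), array([ 0.5058, -0.1074,  0.1954])] 0.19541161157473871
blue lid
[[0.5507 0.3352 0.0745]
 [0.5763 0.2066 0.0745]
 [0.4603 0.1818 0.0745]
 [0.4329 0.3109 0.0745]]
sides [np.float64(0.1311), np.float64(0.1186), np.float64(0.1321), np.float64(0.1203)]
mug [ 0.414  -0.4132]
tape [0.3749 0.1207]
driver [ 0.3704 -0.1182]
jar lid [0.7197 0.0229]
oiler cap [0.7216 0.1917]
carton c [ 0.7239 -0.209 ]
grey [array([ 0.5805, -0.1851]), array([ 0.5733, -0.3183]), array([ 0.4441, -0.3035]), array([ 0.4573, -0.1733])]
```

Run:
```python
from h import *
print([a for a in dir(r) if a[0]!='_'])
import cv2
t=cv2.imread("pics/top0.png");s=cv2.imread("pics/side0.png")
cv2.imwrite("pics/or.png",np.hstack([cv2.resize(t[190:270,65:150],(400,400),interpolation=cv2.INTER_CUBIC),cv2.resize(s[260:345,125:215],(400,400),interpolation=cv2.INTER_CUBIC)]))
for z in (.05,.07,.0745):print(z,[pt("top",uv,z)[:2] for uv in((87,204),(135,210),(130,256),(79,248))])
```

```text
['PlanningError', 'hold_point_z', 'sense']
0.05 [array([0.5639, 0.5839]), array([0.5453, 0.4485]), array([0.4227, 0.4575]), array([0.4445, 0.5997])]
0.07 [array([0.5596, 0.5758]), array([0.5412, 0.4425]), array([0.4206, 0.4513]), array([0.4421, 0.5913])]
0.0745 [array([0.5586, 0.5739]), array([0.5403, 0.4411]), array([0.4201, 0.4499]), array([0.4415, 0.5894])]
```

View pics/or.png

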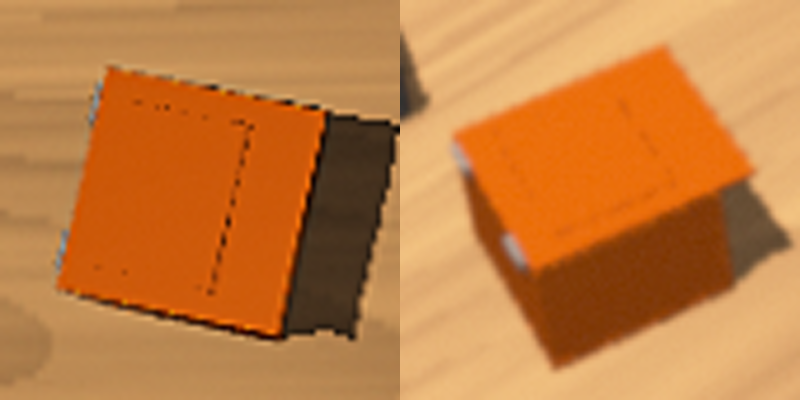

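```bash
cat >> h.py <<'E'
from scipy.spatial.transform import Rotation as Ro
def go(pos,Rt=None,Rc=None,pc=None):
    s=r.sense();R=s["ee_rot"] if Rc is None else Rc;p=s["tcp_pos"] if pc is None else pc
    d=R.T@(np.array(pos)-p)
    w=Ro.from_matrix(R.T@Rt).as_rotvec(degrees=True) if Rt is not None else np.zeros(3)
    return np.round(np.r_[d,w],4)
def down(ang,tilt=0): # tool x at world angle ang(deg), then tilt about tool y
    a=np.radians(ang);x=np.array([np.cos(a),np.sin(a),0]);z=np.array([0,0,-1.]);y=np.cross(z,x)
    return np.c_[x,y,z]@Ro.from_euler('y',tilt,degrees=True).as_matrix()
E
python3 - <<'E'
from h import *
print(go([.28,-.33,.24]),go([.48,-.24,.25],down(-90)),go([.565,-.155,.25],down(-90)))
E
```

```text
[-0.1153  0.2074 -0.018   0.      0.      0.    ] [ -0.3346   0.205   -0.0281   0.1069   0.058  -65.1538] [ -0.4475   0.2465  -0.028    0.1069   0.058  -65.1538]
```

Call:
drive_tool(deltas=[{"dx": -0.02, "dy": 0.04, "dz": -0.01}, {"dx": -0.05, "dy": 0.08, "dz": -0.018}, {"dx": -0.08, "dy": 0.13, "dz": -0.018}, {"dx": -0.1, "dy": 0.17, "dz": -0.02}, {"dx": -0.115, "dy": 0.205, "dz": -0.02, "wz": -6}, {"dx": -0.15, "dy": 0.207, "dz": -0.022, "wz": -13}, {"dx": -0.19, "dy": 0.206, "dz": -0.024, "wz": -20}, {"dx": -0.23, "dy": 0.205, "dz": -0.026, "wz": -27}, {"dx": -0.27, "dy": 0.205, "dz": -0.028, "wz": -34}, {"dx": -0.305, "dy": 0.205, "dz": -0.028, "wz": -41}, {"dx": -0.335, "dy": 0.205, "dz": -0.028, "wz": -48}, {"dx": -0.365, "dy": 0.215, "dz": -0.028, "wz": -54}, {"dx": -0.395, "dy": 0.226, "dz": -0.028, "wz": -60}, {"dx": -0.42, "dy": 0.235, "dz": -0.028, "wz": -65}, {"dx": -0.44, "dy": 0.243, "dz": -0.028, "wz": -65.2}, {"dx": -0.4475, "dy": 0.2465, "dz": -0.028, "wz": -65.2}, {"dx": -0.4475, "dy": 0.2465, "dz": -0.028, "wz": -65.2}], gripper=0)

```text
schema error: expected keys dx, dy, dz, wx, wy, wz
```

Run:
```python
from h import *
cv2.imwrite("pics/side1.png",cv2.resize(cams.capture("side")[90:290,200:480,::-1],None,fx=2.8,fy=2.8,interpolation=2))
s=r.sense();print(s['time_s'],s["tcp_pos"],s["ee_rot"],s["wrist_force"],s["joints"],s["gripper_width"])
print(go([.565,-.150,.162],down(-90)))
```

```text
0.15 [ 0.2625 -0.5667  0.2217] [[-0.9074 -0.4202 -0.0008]
 [-0.4202  0.9074  0.0015]
 [ 0.0001  0.0017 -1.    ]] [-0.0753 -0.1659  0.0033] [-50.328   22.0813   0.3976  -0.0219 -68.4131 -14.8163] 0.9994804177030788
[ -0.4496   0.2509   0.0601   0.0907   0.0516 -65.1524]
```

View pics/side1.png

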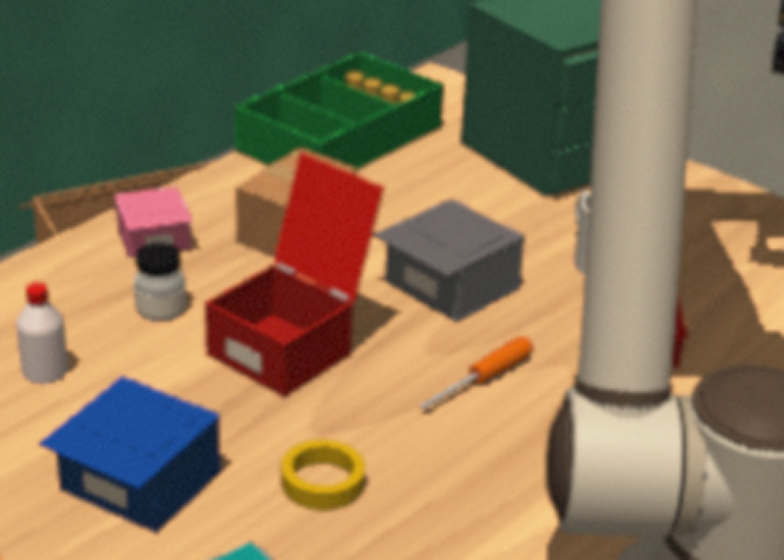

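The call was refused because every row needs all six keys. The picture shows nothing has moved, and the lids are as before.

Call:
drive_tool(deltas=[{"dx": -0.02, "dy": 0.04, "dz": -0.01, "wx": 0, "wy": 0, "wz": 0}, {"dx": -0.05, "dy": 0.08, "dz": -0.018, "wx": 0, "wy": 0, "wz": 0}, {"dx": -0.08, "dy": 0.13, "dz": -0.018, "wx": 0, "wy": 0, "wz": 0}, {"dx": -0.1, "dy": 0.17, "dz": -0.02, "wx": 0, "wy": 0, "wz": 0}, {"dx": -0.115, "dy": 0.205, "dz": -0.02, "wx": 0, "wy": 0, "wz": -6}, {"dx": -0.15, "dy": 0.207, "dz": -0.022, "wx": 0, "wy": 0, "wz": -13}, {"dx": -0.19, "dy": 0.206, "dz": -0.024, "wx": 0, "wy": 0, "wz": -20}, {"dx": -0.23, "dy": 0.205, "dz": -0.026, "wx": 0, "wy": 0, "wz": -27}, {"dx": -0.27, "dy": 0.205, "dz": -0.028, "wx": 0, "wy": 0, "wz": -34}, {"dx": -0.305, "dy": 0.205, "dz": -0.028, "wx": 0, "wy": 0, "wz": -41}, {"dx": -0.335, "dy": 0.205, "dz": -0.028, "wx": 0, "wy": 0, "wz": -48}, {"dx": -0.365, "dy": 0.215, "dz": -0.028, "wx": 0, "wy": 0, "wz": -54}, {"dx": -0.395, "dy": 0.226, "dz": -0.028, "wx": 0, "wy": 0, "wz": -60}, {"dx": -0.42, "dy": 0.235, "dz": -0.028, "wx": 0, "wy": 0, "wz": -65}, {"dx": -0.44, "dy": 0.243, "dz": -0.028, "wx": 0, "wy": 0, "wz": -65.2}, {"dx": -0.4475, "dy": 0.2465, "dz": -0.028, "wx": 0, "wy": 0, "wz": -65.2}, {"dx": -0.4475, "dy": 0.2465, "dz": -0.028, "wx": 0, "wy": 0, "wz": -65.2}], gripper=0)

```text
time_s: 1.85
tcp_pos: [0.5653, -0.1547, 0.2501]
ee_rot: [[0.001, -1.0, -0.001], [-1.0, -0.001, 0.0], [-0.0, 0.001, -1.0]]
wrist_force: [0.1, -0.4, 1.2]
gripper_width: 0.008
```

Run:
```python
from h import *
cv2.imwrite("pics/side2.png",cv2.resize(cams.capture("side")[90:290,200:480,::-1],None,fx=2.8,fy=2.8,interpolation=2))
s=r.sense();print(s['time_s'],s["tcp_pos"],s["ee_rot"],s["wrist_force"],s["joints"],s["gripper_width"])
print(go([.565,-.150,.162],down(-90)))
```

```text
1.9 [ 0.5648 -0.1553  0.2503] [[ 0.0002 -1.     -0.001 ]
 [-1.     -0.0002  0.    ]
 [-0.      0.001  -1.    ]] [ 0.4755 -1.0479 -0.1872] [  0.4531  17.2131  -2.6679  -0.0016 -70.1753  -0.4384] 0.0037177445525762363
[-0.0053 -0.0003  0.0883  0.0562  0.0011  0.0142]
```

View pics/side2.png

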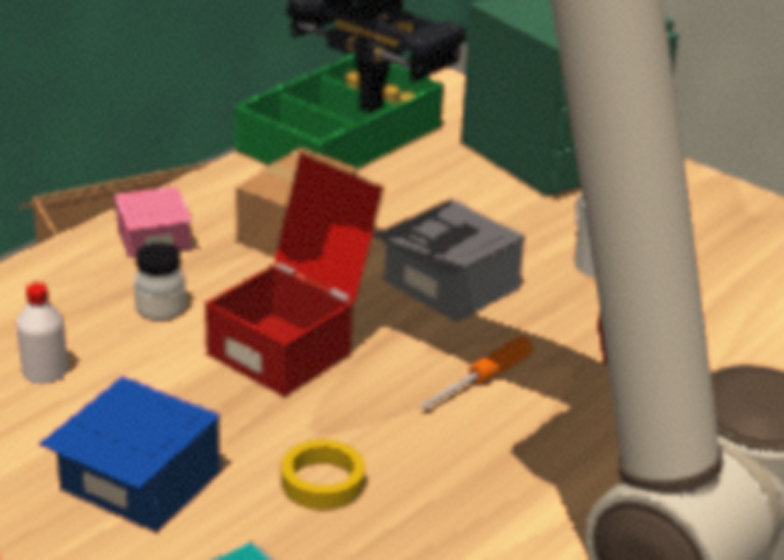

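The finger hangs behind the red lid in free space; the lids are unchanged. I'll descend behind the lid, then push slowly towards +y.

Call:
drive_tool(deltas=[{"dx": -0.002, "dy": 0, "dz": 0.02, "wx": 0, "wy": 0, "wz": 0}, {"dx": -0.005, "dy": 0, "dz": 0.04, "wx": 0, "wy": 0, "wz": 0}, {"dx": -0.005, "dy": 0, "dz": 0.06, "wx": 0, "wy": 0, "wz": 0}, {"dx": -0.005, "dy": 0, "dz": 0.075, "wx": 0, "wy": 0, "wz": 0}, {"dx": -0.005, "dy": 0, "dz": 0.085, "wx": 0, "wy": 0, "wz": 0}, {"dx": -0.005, "dy": 0, "dz": 0.088, "wx": 0, "wy": 0, "wz": 0}, {"dx": -0.012, "dy": 0, "dz": 0.088, "wx": 0, "wy": 0, "wz": 0}, {"dx": -0.02, "dy": 0, "dz": 0.088, "wx": 0, "wy": 0, "wz": 0}, {"dx": -0.026, "dy": 0, "dz": 0.088, "wx": 0, "wy": 0, "wz": 0}, {"dx": -0.03, "dy": 0, "dz": 0.088, "wx": 0, "wy": 0, "wz": 0}, {"dx": -0.034, "dy": 0, "dz": 0.088, "wx": 0, "wy": 0, "wz": 0}, {"dx": -0.038, "dy": 0, "dz": 0.088, "wx": 0, "wy": 0, "wz": 0}, {"dx": -0.042, "dy": 0, "dz": 0.088, "wx": 0, "wy": 0, "wz": 0}, {"dx": -0.046, "dy": 0, "dz": 0.088, "wx": 0, "wy": 0, "wz": 0}, {"dx": -0.05, "dy": 0, "dz": 0.088, "wx": 0, "wy": 0, "wz": 0}])

```text
time_s: 3.4
tcp_pos: [0.5651, -0.105, 0.1625]
ee_rot: [[0.001, -1.0, -0.0], [-1.0, -0.001, -0.0], [0.0, 0.0, -1.0]]
wrist_force: [0.0, -0.1, -0.7]
gripper_width: 0.011
```

Run:
```python
from h import *
cv2.imwrite("pics/side3.png",cv2.resize(cams.capture("side")[90:290,200:480,::-1],None,fx=2.8,fy=2.8,interpolation=2))
s=r.sense();print(s['time_s'],s["tcp_pos"],s["wrist_force"])
```

```text
3.45 [ 0.5651 -0.1046  0.1625] [0.3575 0.5104 0.6431]
```

View pics/side3.png

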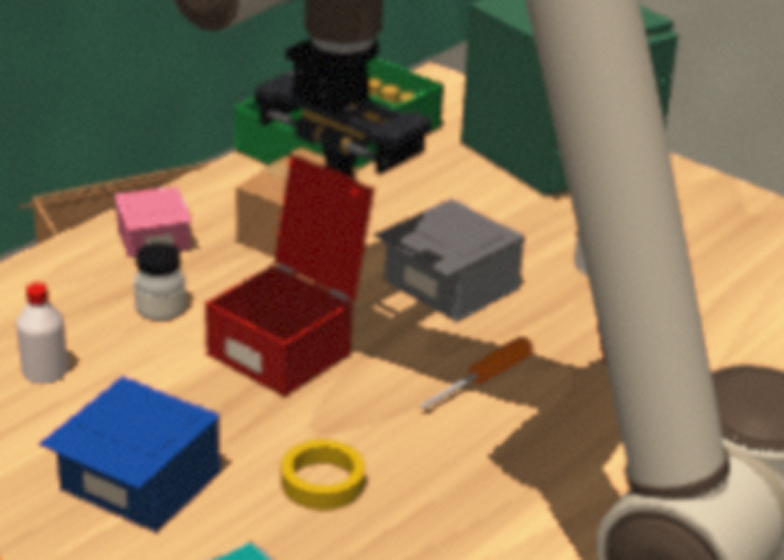

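The red lid is moving (top edge now at (290,157)–(372,190)), pushed from behind with the bin still. I continue to about y = -0.048.

Call:
drive_tool(deltas=[{"dx": -0.004, "dy": 0, "dz": 0, "wx": 0, "wy": 0, "wz": 0}, {"dx": -0.008, "dy": 0, "dz": 0, "wx": 0, "wy": 0, "wz": 0}, {"dx": -0.012, "dy": 0, "dz": 0, "wx": 0, "wy": 0, "wz": 0}, {"dx": -0.016, "dy": 0, "dz": 0, "wx": 0, "wy": 0, "wz": 0}, {"dx": -0.02, "dy": 0, "dz": 0, "wx": 0, "wy": 0, "wz": 0}, {"dx": -0.024, "dy": 0, "dz": 0, "wx": 0, "wy": 0, "wz": 0}, {"dx": -0.028, "dy": 0, "dz": 0, "wx": 0, "wy": 0, "wz": 0}, {"dx": -0.032, "dy": 0, "dz": 0, "wx": 0, "wy": 0, "wz": 0}, {"dx": -0.036, "dy": 0, "dz": 0, "wx": 0, "wy": 0, "wz": 0}, {"dx": -0.04, "dy": 0, "dz": 0, "wx": 0, "wy": 0, "wz": 0}, {"dx": -0.044, "dy": 0, "dz": 0, "wx": 0, "wy": 0, "wz": 0}, {"dx": -0.048, "dy": 0, "dz": 0, "wx": 0, "wy": 0, "wz": 0}, {"dx": -0.052, "dy": 0, "dz": 0, "wx": 0, "wy": 0, "wz": 0}, {"dx": -0.055, "dy": 0, "dz": 0, "wx": 0, "wy": 0, "wz": 0}, {"dx": -0.056, "dy": 0, "dz": 0, "wx": 0, "wy": 0, "wz": 0}, {"dx": -0.056, "dy": 0, "dz": 0, "wx": 0, "wy": 0, "wz": 0}, {"dx": -0.056, "dy": 0, "dz": 0, "wx": 0, "wy": 0, "wz": 0}, {"dx": -0.056, "dy": 0, "dz": 0, "wx": 0, "wy": 0, "wz": 0}])

```text
time_s: 5.25
tcp_pos: [0.5651, -0.0494, 0.1626]
ee_rot: [[0.001, -1.0, 0.0], [-1.0, -0.001, -0.0], [0.0, -0.0, -1.0]]
wrist_force: [-0.3, 0.8, 0.2]
gripper_width: 0.005
```

Run:
```python
from h import *
cv2.imwrite("pics/side4.png",cv2.resize(cams.capture("side")[90:290,200:480,::-1],None,fx=2.8,fy=2.8,interpolation=2))
s=r.sense();print(s['time_s'],s["tcp_pos"],s["wrist_force"])
```

```text
5.3 [ 0.565  -0.0494  0.1626] [-0.1324  0.7442  0.231 ]
```

View pics/side4.png

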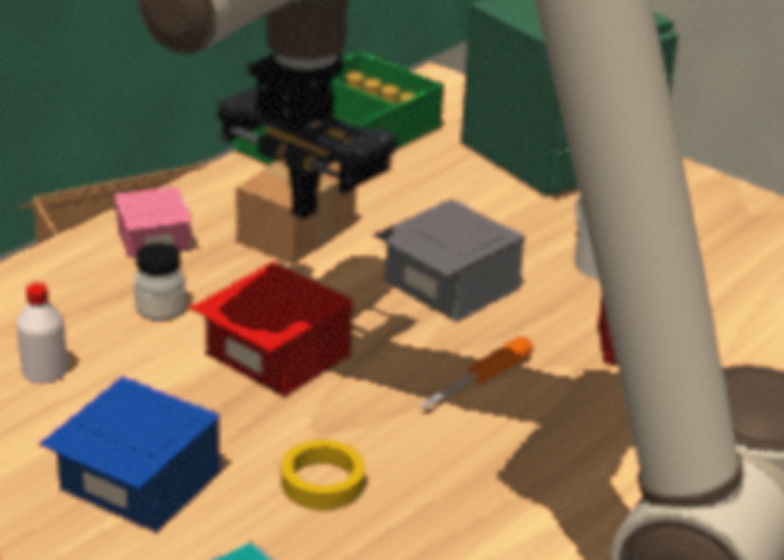

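The red lid is shut; the dark patches on it are shadow. Next is the blue approach: tilt the tool 45° and come in along its axis.

```bash
cat >> h.py <<'E'
C=np.array([[0.5507,0.3352],[0.5763,0.2066],[0.4603,0.1818],[0.4329,0.3109]])
lip=(C[0]+C[3])/2; hin=(C[1]+C[2])/2
u=(hin-lip)/np.linalg.norm(hin-lip)
ang=np.degrees(np.arctan2(u[1],u[0]))
lip=hin-.132*u
def P(us,z): return np.r_[lip+us*u,z]   # us along from lip toward hinge
E
python3 - <<'E'
from h import *
print(lip,hin,u,ang)
Rt=down(ang,45);print(Rt)
f=P(.0053,.0453)
b=f-Rt[:,2]*.14
print("final",f,"back",b)
O=np.array([[0.5403, 0.4411],[0.4201, 0.4499]])
print("orange u:",(O-lip)@u, "x-range lateral",(O-lip)@np.array([-u[1],u[0]]))
print("lift",go([.565,-.05,.30],down(-90)))
print("mid",go([.50,.30,.32],down(-90)))
print("back",go(b,Rt), "final",go(f,Rt))
E
```

```text
[0.4917 0.3235] [0.5183 0.1942] [ 0.2014 -0.9795] -78.37828589194784
[[ 0.1424 -0.9795  0.1424]
 [-0.6926 -0.2014 -0.6926]
 [ 0.7071  0.     -0.7071]]
final [0.4928 0.3183 0.0453] back [0.4728 0.4153 0.1443]
orange u: [-0.1054 -0.1382] x-range lateral [ 0.0713 -0.0447]
lift [ 0.0006  0.     -0.1374  0.0001 -0.0006  0.0436]
mid [-0.3495  0.0648 -0.1574  0.0001 -0.0006  0.0436]
back [ -0.4648   0.0919   0.0183   4.5465  44.8429 -10.9759] final [ -0.3678   0.072    0.1173   4.5465  44.8429 -10.9759]
```

Call:
drive_tool(deltas=[{"dx": 0, "dy": 0, "dz": -0.04, "wx": 0, "wy": 0, "wz": 0}, {"dx": 0, "dy": 0, "dz": -0.08, "wx": 0, "wy": 0, "wz": 0}, {"dx": -0.02, "dy": 0, "dz": -0.12, "wx": 0, "wy": 0, "wz": 0}, {"dx": -0.06, "dy": 0.01, "dz": -0.14, "wx": 0, "wy": 0, "wz": 0}, {"dx": -0.1, "dy": 0.02, "dz": -0.14, "wx": 0, "wy": 0, "wz": 0}, {"dx": -0.14, "dy": 0.03, "dz": -0.14, "wx": 0, "wy": 0, "wz": 0}, {"dx": -0.18, "dy": 0.04, "dz": -0.14, "wx": 0.4, "wy": 4, "wz": -1}, {"dx": -0.22, "dy": 0.05, "dz": -0.14, "wx": 0.8, "wy": 8, "wz": -2}, {"dx": -0.26, "dy": 0.06, "dz": -0.14, "wx": 1.2, "wy": 12, "wz": -3}, {"dx": -0.3, "dy": 0.065, "dz": -0.14, "wx": 1.6, "wy": 16, "wz": -4}, {"dx": -0.34, "dy": 0.07, "dz": -0.14, "wx": 2, "wy": 20, "wz": -5}, {"dx": -0.37, "dy": 0.075, "dz": -0.14, "wx": 2.5, "wy": 25, "wz": -6}, {"dx": -0.4, "dy": 0.08, "dz": -0.14, "wx": 3, "wy": 30, "wz": -7.3}, {"dx": -0.42, "dy": 0.085, "dz": -0.14, "wx": 3.5, "wy": 35, "wz": -8.5}, {"dx": -0.44, "dy": 0.09, "dz": -0.14, "wx": 4, "wy": 40, "wz": -10}, {"dx": -0.455, "dy": 0.092, "dz": -0.14, "wx": 4.5, "wy": 44.8, "wz": -11}, {"dx": -0.465, "dy": 0.092, "dz": -0.14, "wx": 4.5, "wy": 44.8, "wz": -11}, {"dx": -0.465, "dy": 0.092, "dz": -0.14, "wx": 4.5, "wy": 44.8, "wz": -11}, {"dx": -0.465, "dy": 0.092, "dz": -0.14, "wx": 4.5, "wy": 44.8, "wz": -11}])

```text
time_s: 7.2
tcp_pos: [0.473, 0.4151, 0.3032]
ee_rot: [[0.142, -0.98, 0.141], [-0.695, -0.201, -0.691], [0.705, 0.0, -0.709]]
wrist_force: [-1.0, -0.7, -0.0]
gripper_width: 0.008
```

Run:
```python
from h import *
cv2.imwrite("pics/side5.png",cv2.resize(cams.capture("side")[50:350,60:460,::-1],None,fx=2,fy=2,interpolation=2))
cv2.imwrite("pics/top5.png",cams.capture("top")[:,:,::-1])
s=r.sense();print(s['time_s'],s["tcp_pos"],s["ee_rot"],s["wrist_force"],s["joints"])
Rt=down(ang,45);f=P(.0053,.0453);b=f-Rt[:,2]*.14
print(go(b,Rt),go(f,Rt))
```

```text
7.3 [0.4731 0.4145 0.3039] [[ 0.1416 -0.9798  0.1414]
 [-0.6951 -0.2001 -0.6905]
 [ 0.7048 -0.0005 -0.7094]] [0.2107 0.4122 1.578 ] [  66.5458   35.7105   13.4173   24.8037 -105.3617  -56.6248]
[-0.1131  0.0002  0.1127  0.0353  0.1861 -0.0769] [-0.1126  0.0001  0.2527  0.0353  0.1861 -0.0769]
```

View pics/side5.png

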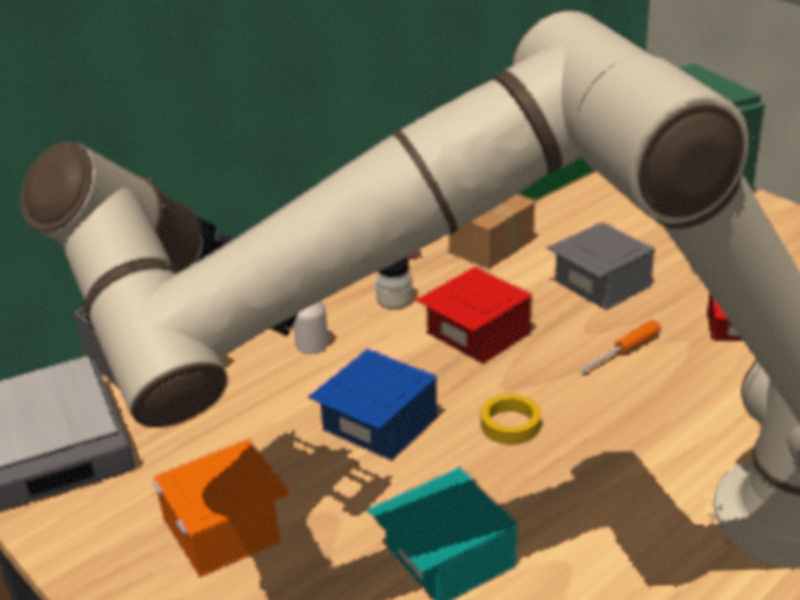

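View pics/top5.png

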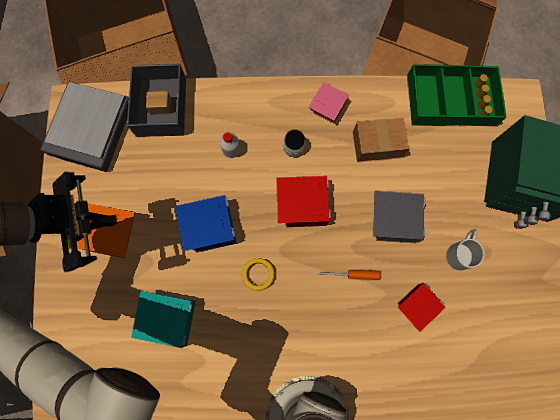

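The top view shows the red lid shut on its bin at (304,201), with everything else in place. The tool hangs above orange. I go down to the approach line and then in along it, stopping 20 mm short.

Call:
drive_tool(deltas=[{"dx": -0.02, "dy": 0, "dz": 0.02, "wx": 0, "wy": 0.2, "wz": 0}, {"dx": -0.045, "dy": 0, "dz": 0.045, "wx": 0, "wy": 0.2, "wz": 0}, {"dx": -0.07, "dy": 0, "dz": 0.07, "wx": 0, "wy": 0.2, "wz": 0}, {"dx": -0.095, "dy": 0, "dz": 0.095, "wx": 0, "wy": 0.2, "wz": 0}, {"dx": -0.11, "dy": 0, "dz": 0.11, "wx": 0, "wy": 0.2, "wz": 0}, {"dx": -0.113, "dy": 0, "dz": 0.113, "wx": 0, "wy": 0.2, "wz": 0}, {"dx": -0.113, "dy": 0, "dz": 0.12, "wx": 0, "wy": 0.2, "wz": 0}, {"dx": -0.113, "dy": 0, "dz": 0.14, "wx": 0, "wy": 0.2, "wz": 0}, {"dx": -0.113, "dy": 0, "dz": 0.16, "wx": 0, "wy": 0.2, "wz": 0}, {"dx": -0.113, "dy": 0, "dz": 0.18, "wx": 0, "wy": 0.2, "wz": 0}, {"dx": -0.113, "dy": 0, "dz": 0.2, "wx": 0, "wy": 0.2, "wz": 0}, {"dx": -0.113, "dy": 0, "dz": 0.215, "wx": 0, "wy": 0.2, "wz": 0}, {"dx": -0.113, "dy": 0, "dz": 0.225, "wx": 0, "wy": 0.2, "wz": 0}, {"dx": -0.113, "dy": 0, "dz": 0.23, "wx": 0, "wy": 0.2, "wz": 0}, {"dx": -0.113, "dy": 0, "dz": 0.23, "wx": 0, "wy": 0.2, "wz": 0}])

```text
time_s: 8.8
tcp_pos: [0.4894, 0.3346, 0.0606]
ee_rot: [[0.142, -0.98, 0.143], [-0.691, -0.201, -0.694], [0.708, 0.0, -0.706]]
wrist_force: [-0.3, 0.5, 0.1]
gripper_width: 0.003
```

Run:
```python
from h import *
cv2.imwrite("pics/side6.png",cv2.resize(cams.capture("side")[150:350,60:330,::-1],None,fx=2.9,fy=2.9,interpolation=2))
cv2.imwrite("pics/top6.png",cv2.resize(cams.capture("top")[160:290,20:260,::-1],None,fx=3.3,fy=3.3,interpolation=2))
cv2.imwrite("pics/wr6.png",cams.capture("wrist")[:,:,::-1])
s=r.sense();print(s['time_s'],s["tcp_pos"],s["wrist_force"])
Rt=down(ang,45);f=P(.0053,.0453)
print(go(f,Rt))
```

```text
8.95 [0.4894 0.3356 0.0606] [-0.243  -0.163  -0.5157]
[ 0.0016  0.0002  0.0233 -0.0606 -0.0752  0.0157]
```

View pics/side6.png

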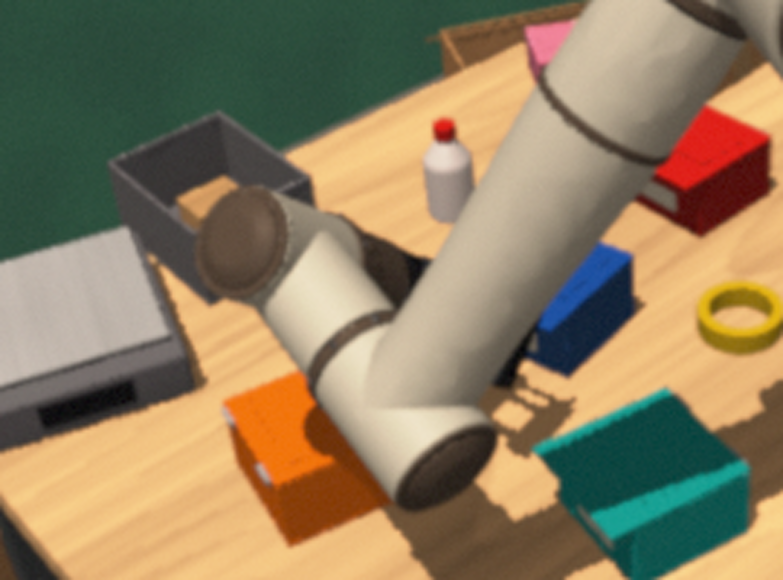

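View pics/top6.png

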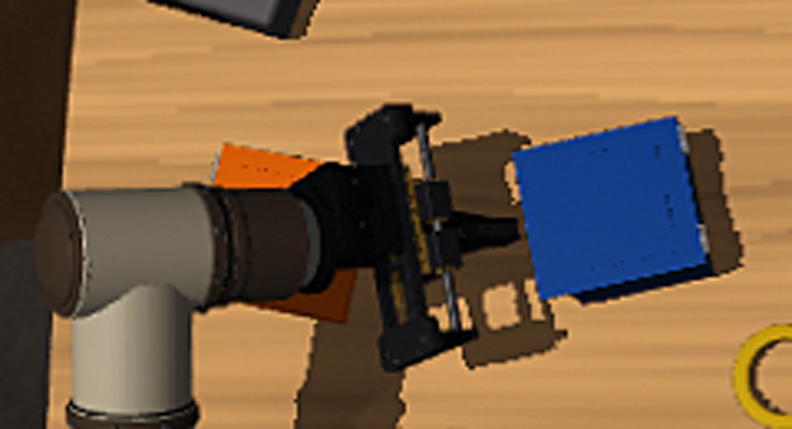

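View pics/wr6.png

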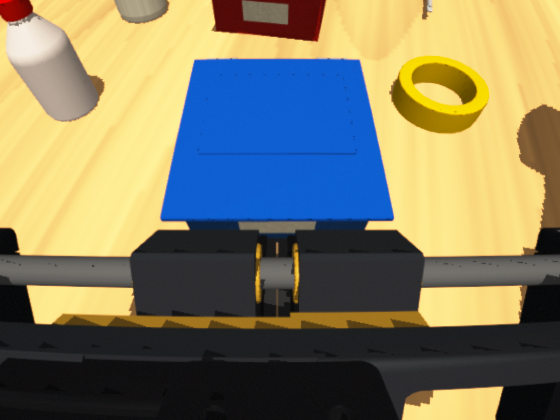

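The finger is centred on the lip (wrist view: lip from (165,217) to (390,217), fingers at 277) and just short of it in the top view. I slide in beneath it.

Call:
drive_tool(deltas=[{"dx": 0, "dy": 0, "dz": 0.006, "wx": 0, "wy": 0, "wz": 0}, {"dx": 0, "dy": 0, "dz": 0.012, "wx": 0, "wy": 0, "wz": 0}, {"dx": 0, "dy": 0, "dz": 0.018, "wx": 0, "wy": 0, "wz": 0}, {"dx": 0, "dy": 0, "dz": 0.023, "wx": 0, "wy": 0, "wz": 0}, {"dx": 0, "dy": 0, "dz": 0.023, "wx": 0, "wy": 0, "wz": 0}])

```text
time_s: 9.45
tcp_pos: [0.4921, 0.3176, 0.0431]
ee_rot: [[0.143, -0.98, 0.141], [-0.69, -0.201, -0.696], [0.71, 0.002, -0.704]]
wrist_force: [0.3, -0.1, -0.3]
gripper_width: 0.005
```

Run:
```python
from h import *
cv2.imwrite("pics/top7.png",cv2.resize(cams.capture("top")[160:290,20:260,::-1],None,fx=3.3,fy=3.3,interpolation=2))
s=r.sense();print(s['time_s'],s["tcp_pos"],s["wrist_force"])
# plan: corner path. corner=TCP+h*(cos,sin)
p=s["tcp_pos"];us=(p[:2]-lip)@u;print("us,z",us,p[2])
h=.0095;c=np.sqrt(.5)
hu=.132
R=s["ee_rot"]
for a in np.radians([0,5,10,15,20,25,30,35,40,45,50,55,60,65,70,75,80,85,90,95,100]):
    L=np.array([hu-.132*np.cos(a),.0705+.132*np.sin(a)])
    # corner location: a<45: lip lies s behind corner on face; a>45: corner on lid at rho
    s_=.017
    if a<np.pi/4: cor=L+s_*np.array([c,-c])
    else:
        rho=.132-s_; cor=np.array([hu-rho*np.cos(a),.0705+rho*np.sin(a)])
    t=cor-h*c*np.ones(2)
    d=R.T@(P(t[0],t[1])-p)
    print(round(np.degrees(a)),t,d)
```

```text
9.5 [0.4923 0.3182 0.0434] [-0.1652  0.3738 -0.2067]
us,z 0.005300690225926279 0.04342333618550219
0 [0.0053 0.0518] [ 0.0059 -0.0004 -0.0059]
5 [0.0058 0.0633] [ 0.0144 -0.0004 -0.0136]
10 [0.0073 0.0747] [ 0.0236 -0.0004 -0.0206]
15 [0.0098 0.0859] [ 0.0333 -0.0004 -0.0268]
20 [0.0133 0.0969] [ 0.0436 -0.0004 -0.032 ]
25 [0.0177 0.1075] [ 0.0542 -0.0004 -0.0364]
30 [0.023  0.1178] [ 0.0652 -0.0003 -0.0398]
35 [0.0292 0.1275] [ 0.0765 -0.0003 -0.0423]
40 [0.0362 0.1366] [ 0.0879 -0.0003 -0.0438]
45 [0.044  0.1451] [ 0.0994 -0.0003 -0.0442]
50 [0.0514 0.1519] [ 0.1094 -0.0003 -0.0437]
55 [0.0593 0.158 ] [ 0.1194 -0.0003 -0.0424]
60 [0.0678 0.1634] [ 0.1291 -0.0003 -0.0402]
65 [0.0767 0.168 ] [ 0.1387 -0.0003 -0.0371]
70 [0.086  0.1718] [ 0.148  -0.0003 -0.0333]
75 [0.0955 0.1749] [ 0.1568 -0.0003 -0.0286]
80 [0.1053 0.177 ] [ 0.1653 -0.0003 -0.0232]
85 [0.1153 0.1783] [ 0.1732 -0.0003 -0.0171]
90 [0.1253 0.1788] [ 0.1806 -0.0003 -0.0103]
95 [0.1353 0.1783] [ 0.1873 -0.0003 -0.0028]
100 [0.1453 0.177 ] [ 0.1934 -0.0003  0.0051]
```

View pics/top7.png

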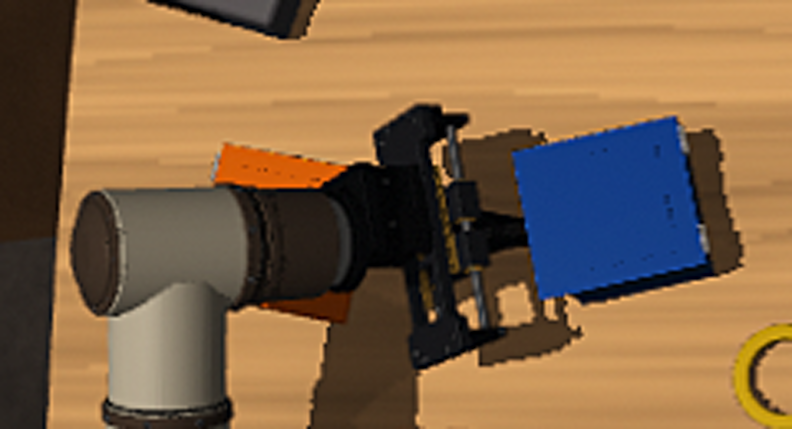

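The tip is beneath the lip and the bin hasn't moved. I lift slowly along the arc, about 25°/s.

Call:
drive_tool(deltas=[{"dx": 0.003, "dy": 0, "dz": -0.003, "wx": 0, "wy": 0, "wz": 0}, {"dx": 0.006, "dy": 0, "dz": -0.006, "wx": 0, "wy": 0, "wz": 0}, {"dx": 0.01, "dy": 0, "dz": -0.01, "wx": 0, "wy": 0, "wz": 0}, {"dx": 0.0144, "dy": 0, "dz": -0.0136, "wx": 0, "wy": 0, "wz": 0}, {"dx": 0.019, "dy": 0, "dz": -0.0171, "wx": 0, "wy": 0, "wz": 0}, {"dx": 0.0236, "dy": 0, "dz": -0.0206, "wx": 0, "wy": 0, "wz": 0}, {"dx": 0.0285, "dy": 0, "dz": -0.0238, "wx": 0, "wy": 0, "wz": 0}, {"dx": 0.0333, "dy": 0, "dz": -0.0268, "wx": 0, "wy": 0, "wz": 0}, {"dx": 0.0385, "dy": 0, "dz": -0.0295, "wx": 0, "wy": 0, "wz": 0}, {"dx": 0.0436, "dy": 0, "dz": -0.032, "wx": 0, "wy": 0, "wz": 0}, {"dx": 0.0489, "dy": 0, "dz": -0.0343, "wx": 0, "wy": 0, "wz": 0}, {"dx": 0.0542, "dy": 0, "dz": -0.0364, "wx": 0, "wy": 0, "wz": 0}, {"dx": 0.0597, "dy": 0, "dz": -0.0382, "wx": 0, "wy": 0, "wz": 0}, {"dx": 0.0652, "dy": 0, "dz": -0.0398, "wx": 0, "wy": 0, "wz": 0}, {"dx": 0.0708, "dy": 0, "dz": -0.0412, "wx": 0, "wy": 0, "wz": 0}, {"dx": 0.0765, "dy": 0, "dz": -0.0423, "wx": 0, "wy": 0, "wz": 0}, {"dx": 0.081, "dy": 0, "dz": -0.043, "wx": 0, "wy": 0, "wz": 0}, {"dx": 0.083, "dy": 0, "dz": -0.0432, "wx": 0, "wy": 0, "wz": 0}])

```text
time_s: 11.3
tcp_pos: [0.4981, 0.291, 0.1335]
ee_rot: [[0.142, -0.98, 0.142], [-0.691, -0.201, -0.694], [0.709, 0.001, -0.705]]
wrist_force: [0.4, 0.6, -0.3]
gripper_width: 0.007
```

Run:
```python
from h import *
cv2.imwrite("pics/top8.png",cv2.resize(cams.capture("top")[160:290,20:260,::-1],None,fx=3.3,fy=3.3,interpolation=2))
cv2.imwrite("pics/side8.png",cv2.resize(cams.capture("side")[150:350,60:330,::-1],None,fx=2.9,fy=2.9,interpolation=2))
s=r.sense();print(s['time_s'],s["tcp_pos"],s["wrist_force"]);p=s["tcp_pos"];us=(p[:2]-lip)@u;print("us,z",us,p[2])
h=.0095;c=np.sqrt(.5);hu=.132;R=s["ee_rot"]
for a in np.radians([40,45,50,55,60,65,70,75,80,85,90,95,100]):
    L=np.array([hu-.132*np.cos(a),.0705+.132*np.sin(a)]);s_=.017
    if a<np.pi/4: cor=L+s_*np.array([c,-c])
    else:
        rho=.132-s_; cor=np.array([hu-rho*np.cos(a),.0705+rho*np.sin(a)])
    t=cor-h*c*np.ones(2)
    print(round(np.degrees(a)),R.T@(P(t[0],t[1])-p))
```

```text
11.4 [0.4981 0.2912 0.1333] [-0.0429  1.1526 -0.9192]
us,z 0.03295310094096056 0.13325280467111827
40 [ 0.0047 -0.0003 -0.0001]
45 [ 0.0162 -0.0003 -0.0005]
50 [ 0.0262 -0.0003 -0.0001]
55 [ 0.0361 -0.0003  0.0013]
60 [ 0.0459 -0.0003  0.0034]
65 [ 0.0555 -0.0003  0.0065]
70 [ 0.0647 -0.0003  0.0104]
75 [ 0.0736 -0.0003  0.015 ]
80 [ 0.0821 -0.0003  0.0204]
85 [ 0.09   -0.0003  0.0265]
90 [ 0.0974 -0.0003  0.0333]
95 [ 0.1042 -0.0003  0.0408]
100 [ 0.1102 -0.0003  0.0487]
```

View pics/top8.png

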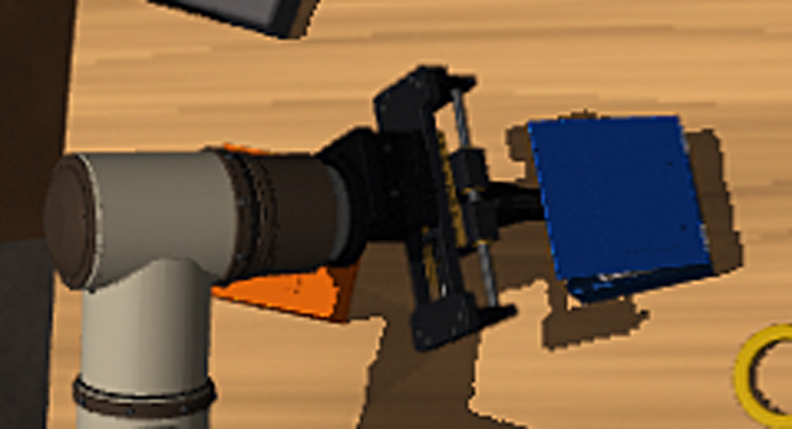

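View pics/side8.png

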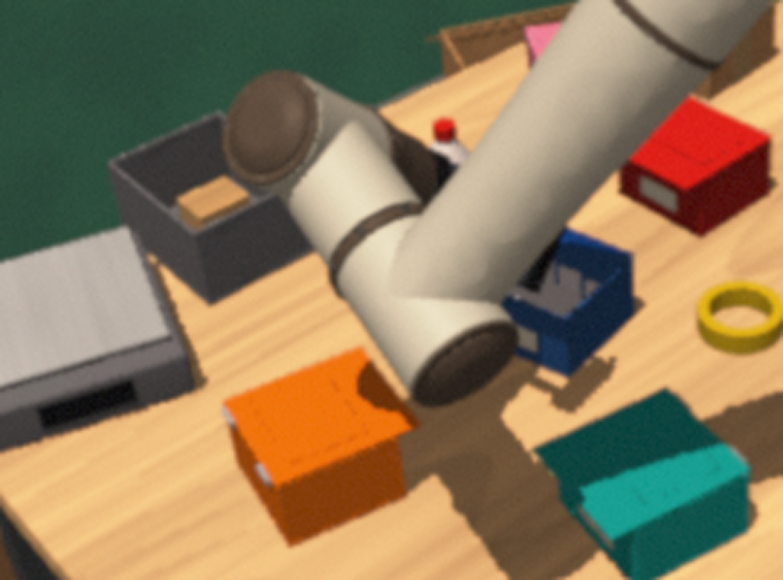

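The lid has risen with the finger (side view: brackets visible inside at (570,280)). The bin corners have not shifted. I continue to just past upright.

Call:
drive_tool(deltas=[{"dx": 0.005, "dy": 0, "dz": 0, "wx": 0, "wy": 0, "wz": 0}, {"dx": 0.0105, "dy": 0, "dz": 0, "wx": 0, "wy": 0, "wz": 0}, {"dx": 0.016, "dy": 0, "dz": 0, "wx": 0, "wy": 0, "wz": 0}, {"dx": 0.0212, "dy": 0, "dz": 0, "wx": 0, "wy": 0, "wz": 0}, {"dx": 0.0262, "dy": 0, "dz": 0, "wx": 0, "wy": 0, "wz": 0}, {"dx": 0.0312, "dy": 0, "dz": 0.0006, "wx": 0, "wy": 0, "wz": 0}, {"dx": 0.0361, "dy": 0, "dz": 0.0013, "wx": 0, "wy": 0, "wz": 0}, {"dx": 0.041, "dy": 0, "dz": 0.0023, "wx": 0, "wy": 0, "wz": 0}, {"dx": 0.0459, "dy": 0, "dz": 0.0034, "wx": 0, "wy": 0, "wz": 0}, {"dx": 0.0507, "dy": 0, "dz": 0.005, "wx": 0, "wy": 0, "wz": 0}, {"dx": 0.0555, "dy": 0, "dz": 0.0065, "wx": 0, "wy": 0, "wz": 0}, {"dx": 0.0601, "dy": 0, "dz": 0.0085, "wx": 0, "wy": 0, "wz": 0}, {"dx": 0.0647, "dy": 0, "dz": 0.0104, "wx": 0, "wy": 0, "wz": 0}, {"dx": 0.0692, "dy": 0, "dz": 0.0127, "wx": 0, "wy": 0, "wz": 0}, {"dx": 0.0736, "dy": 0, "dz": 0.015, "wx": 0, "wy": 0, "wz": 0}, {"dx": 0.077, "dy": 0, "dz": 0.017, "wx": 0, "wy": 0, "wz": 0}, {"dx": 0.08, "dy": 0, "dz": 0.019, "wx": 0, "wy": 0, "wz": 0}, {"dx": 0.0821, "dy": 0, "dz": 0.0204, "wx": 0, "wy": 0, "wz": 0}])

```text
time_s: 13.2
tcp_pos: [0.5127, 0.2202, 0.1769]
ee_rot: [[0.143, -0.979, 0.142], [-0.691, -0.202, -0.695], [0.709, 0.001, -0.705]]
wrist_force: [0.4, 0.5, -0.1]
gripper_width: 0.011
```

Run:
```python
from h import *
cv2.imwrite("pics/top9.png",cv2.resize(cams.capture("top")[160:290,20:260,::-1],None,fx=3.3,fy=3.3,interpolation=2))
s=r.sense();print(s['time_s'],s["tcp_pos"],s["wrist_force"]);p=s["tcp_pos"];us=(p[:2]-lip)@u;print("us,z",us,p[2])
h=.0095;c=np.sqrt(.5);hu=.132;R=s["ee_rot"]
for a in np.radians([80,85,90,95,100,104]):
    s_=.017;rho=.132-s_; cor=np.array([hu-rho*np.cos(a),.0705+rho*np.sin(a)])
    t=cor-h*c*np.ones(2)
    print(round(np.degrees(a)),R.T@(P(t[0],t[1])-p))
```

```text
13.25 [0.5127 0.2199 0.177 ] [-0.174   0.8875 -0.7703]
us,z 0.10568116380442605 0.17698716367356074
80 [-0.0002 -0.0003 -0.0003]
85 [ 0.0077 -0.0003  0.0058]
90 [ 0.0151 -0.0003  0.0126]
95 [ 0.0219 -0.0003  0.02  ]
100 [ 0.0279 -0.0004  0.028 ]
104 [ 0.0323 -0.0004  0.0348]
```

View pics/top9.png

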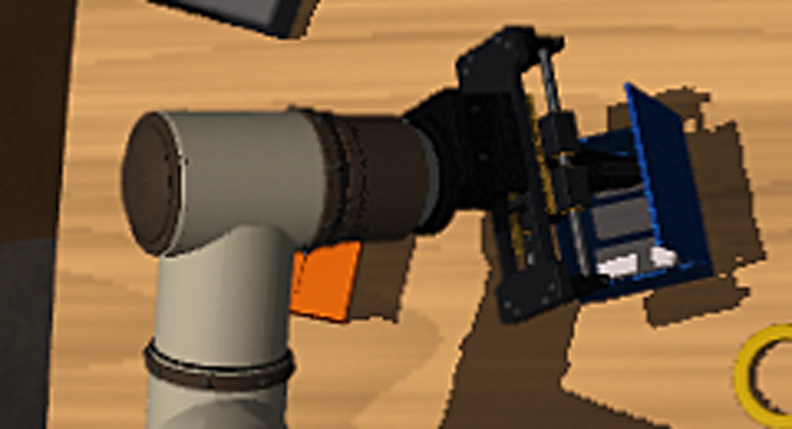

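The lid is near upright and still carried by the tip (lid top edge at (628,85)–(665,265)). I continue gently to about 101°.

Call:
drive_tool(deltas=[{"dx": 0.0025, "dy": 0, "dz": 0.002, "wx": 0, "wy": 0, "wz": 0}, {"dx": 0.005, "dy": 0, "dz": 0.0038, "wx": 0, "wy": 0, "wz": 0}, {"dx": 0.0077, "dy": 0, "dz": 0.0058, "wx": 0, "wy": 0, "wz": 0}, {"dx": 0.01, "dy": 0, "dz": 0.008, "wx": 0, "wy": 0, "wz": 0}, {"dx": 0.0126, "dy": 0, "dz": 0.0103, "wx": 0, "wy": 0, "wz": 0}, {"dx": 0.0151, "dy": 0, "dz": 0.0126, "wx": 0, "wy": 0, "wz": 0}, {"dx": 0.0174, "dy": 0, "dz": 0.015, "wx": 0, "wy": 0, "wz": 0}, {"dx": 0.0197, "dy": 0, "dz": 0.0175, "wx": 0, "wy": 0, "wz": 0}, {"dx": 0.0219, "dy": 0, "dz": 0.02, "wx": 0, "wy": 0, "wz": 0}, {"dx": 0.024, "dy": 0, "dz": 0.0227, "wx": 0, "wy": 0, "wz": 0}, {"dx": 0.026, "dy": 0, "dz": 0.0253, "wx": 0, "wy": 0, "wz": 0}, {"dx": 0.0279, "dy": 0, "dz": 0.028, "wx": 0, "wy": 0, "wz": 0}, {"dx": 0.0285, "dy": 0, "dz": 0.029, "wx": 0, "wy": 0, "wz": 0}, {"dx": 0.0285, "dy": 0, "dz": 0.029, "wx": 0, "wy": 0, "wz": 0}, {"dx": 0.0285, "dy": 0, "dz": 0.029, "wx": 0, "wy": 0, "wz": 0}])

```text
time_s: 14.75
tcp_pos: [0.5209, 0.1808, 0.1766]
ee_rot: [[0.143, -0.979, 0.143], [-0.691, -0.202, -0.694], [0.709, 0.001, -0.705]]
wrist_force: [0.5, 0.3, 0.1]
gripper_width: 0.003
```

Run:
```python
from h import *
cv2.imwrite("pics/top10.png",cv2.resize(cams.capture("top")[160:290,20:260,::-1],None,fx=3.3,fy=3.3,interpolation=2))
s=r.sense();print(s['time_s'],s["tcp_pos"],s["wrist_force"],s["joints"])
print(go(s["tcp_pos"]-np.r_[u,0]*.16+[0,0,.14]))
```

```text
14.8 [0.5209 0.1809 0.1766] [-0.0987  0.0873  0.0654] [ 51.8977  28.0216 -22.0996  33.9225 -75.6824 -59.6299]
[-0.0136  0.     -0.2122  0.      0.      0.    ]
```

View pics/top10.png

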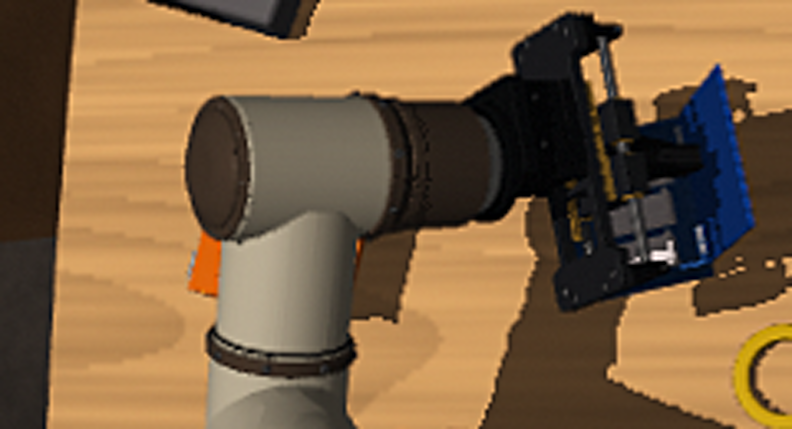

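The lid has fallen back to its stop, away from the tip (its free edge at (718,68)–(752,225)). I retract along the tool axis, up and back.

Call:
drive_tool(deltas=[{"dx": 0, "dy": 0, "dz": -0.01, "wx": 0, "wy": 0, "wz": 0}, {"dx": 0, "dy": 0, "dz": -0.03, "wx": 0, "wy": 0, "wz": 0}, {"dx": 0, "dy": 0, "dz": -0.055, "wx": 0, "wy": 0, "wz": 0}, {"dx": 0, "dy": 0, "dz": -0.085, "wx": 0, "wy": 0, "wz": 0}, {"dx": 0, "dy": 0, "dz": -0.115, "wx": 0, "wy": 0, "wz": 0}, {"dx": 0, "dy": 0, "dz": -0.145, "wx": 0, "wy": 0, "wz": 0}, {"dx": 0, "dy": 0, "dz": -0.175, "wx": 0, "wy": 0, "wz": 0}, {"dx": 0, "dy": 0, "dz": -0.205, "wx": 0, "wy": 0, "wz": 0}, {"dx": 0, "dy": 0, "dz": -0.23, "wx": 0, "wy": 0, "wz": 0}, {"dx": 0, "dy": 0, "dz": -0.25, "wx": 0, "wy": 0, "wz": 0}, {"dx": 0, "dy": 0, "dz": -0.25, "wx": 0, "wy": 0, "wz": 0}, {"dx": 0, "dy": 0, "dz": -0.25, "wx": 0, "wy": 0, "wz": 0}, {"dx": 0, "dy": 0, "dz": -0.25, "wx": 0, "wy": 0, "wz": 0}, {"dx": 0, "dy": 0, "dz": -0.25, "wx": 0, "wy": 0, "wz": 0}])

```text
time_s: 16.2
tcp_pos: [0.4852, 0.3535, 0.3524]
ee_rot: [[0.143, -0.98, 0.141], [-0.69, -0.201, -0.696], [0.71, 0.002, -0.704]]
wrist_force: [0.3, 0.5, -0.1]
gripper_width: 0.006
```

Run:
```python
from h import *
t=cams.capture("top")[:,:,::-1]
cv2.imwrite("pics/top11.png",t)
cv2.imwrite("pics/side11.png",cv2.resize(cams.capture("side")[90:350,60:460,::-1],None,fx=2,fy=2,interpolation=2))
s=r.sense();print(s['time_s'],s["tcp_pos"],s["wrist_force"],np.abs(s["joint_velocities"]).max())
t0=cv2.imread("pics/top0.png")
cv2.imwrite("pics/cmp.png",np.vstack([cv2.resize(x[150:260,160:440],None,fx=2.7,fy=2.7,interpolation=2) for x in (t0,t)]))
```

```text
16.3 [0.4853 0.3536 0.3526] [ 0.202   0.2707 -0.3634] 0.3387022359009658
```

View pics/top11.png

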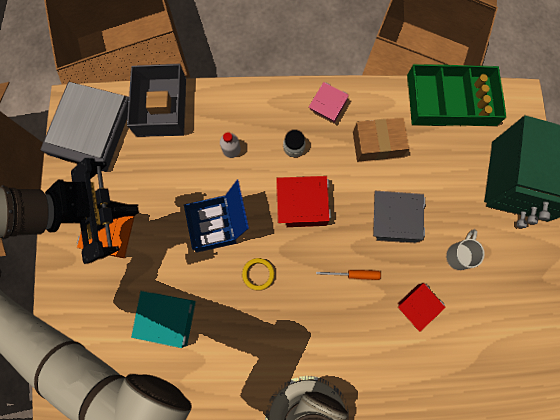

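View pics/side11.png

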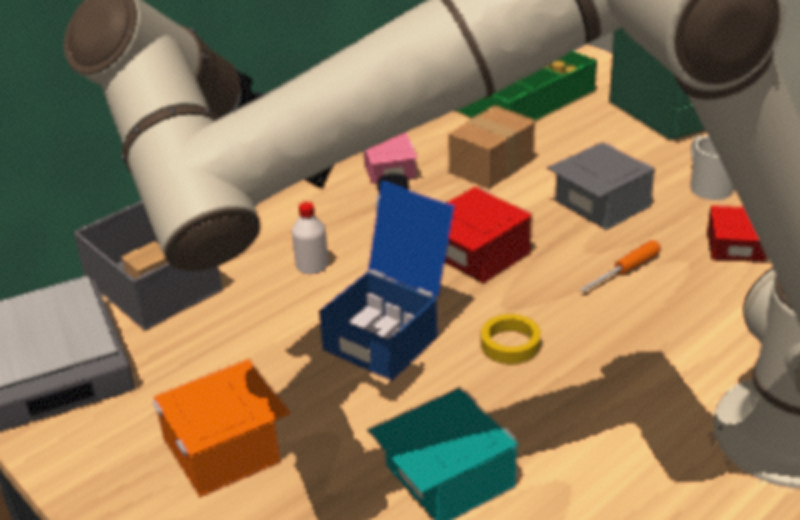

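View pics/cmp.png

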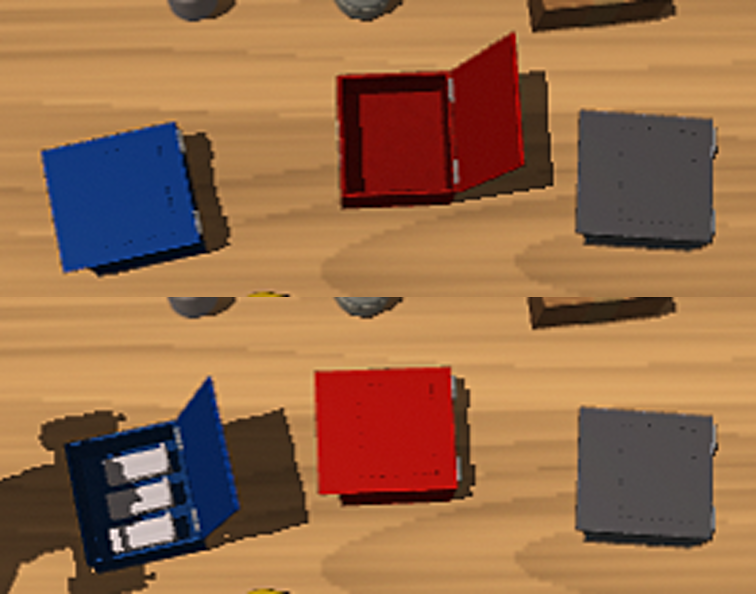

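Red is shut, blue is open at its stop, and grey is shut. The bins stand where they did, the bystanders are unchanged, and the hand is clear and still.

```bash
python3 -c "
from station import ticket
print(ticket.finish_job())"
```

```text
the job is handed in; nothing more can be done
None
```

The job is done and handed in at about 16 s of the 64 s allowed: the red bin is shut and the blue bin stands open by itself. No verdict was reported.

- **Red bin:** I pushed the open lid from behind with the closed fingers until it passed upright and dropped fully shut.
- **Blue bin:** I slid the closed fingertips under the lip with the tool tilted 45°. I then carried the lid slowly up past upright, and it fell back to its stop.

Nothing was gripped, and the wrist force stayed under about 2 N in every reading I took.

The last side and top pictures show red shut, blue open at its stop, and grey shut. Compared with the first picture, I saw no shift in the three bins or in the other bystanders. The arm hides part of the orange bin in the last top view, but the side view shows it standing as before. The hand ended clear at a height of 0.35 m, almost at rest.

My first move call was refused because its rows lacked some keys; nothing moved, and I re-sent it. No check failed or disagreed.

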